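Mark a tool tag in the hand press

TASK

Mark the aluminium tag: slide its plain end into the hand press so that the tag lies flat on the press bed with its dark round field centred under the die and its hole end pointing straight out of the open front, then let go and push the plunger head down to its stop, hold it there a moment and let it spring back up. Then take the tag out and lay it flat on the cork mat, with no end hanging over, without dropping it; leave the wrench and the spools where they are.

Things in the scene. Friction and masses are not known exactly. Their poses are not given: they have to be found in the camera images.
- tag: loose flat aluminium tag blank, 150 mm long (x) x 30 mm wide (y) x 6 mm thick (z), about 70 g. Origin: centre of its underside; x runs along its length towards the plain end that carries the dark round field, -x towards the end with the hole, z up. It starts flat on the bench.
- tag_field (a point): centre of the dark round field (24 mm across) on the tag's top face, 53 mm from the tag's middle and 22 mm from its plain end; axes as the tag
- tag_hole (a point): centre, on the top face, of the 10 mm hole through the tag's other end, 63 mm from the tag's middle and 12 mm from that end; axes as the tag
- press: grey hand marking press bolted to the bench. Origin: on the bench below the ram axis; z up; open front faces its -x. Bed: 20 mm high, 90 mm wide (y), x -80 to +85 mm. Column behind: 56 mm wide, front face at x = +40 mm. Arm over the bed: 44 mm wide, forward to x = -15 mm, underside 60 mm and top 90 mm above the bench. Front and sides are open; the tag goes in level from the front.
- die (a point): centre of the underside of the die (10 mm rubber face on a 22 mm steel foot) at the bottom of the ram, on the ram axis; 42 mm above the bench when up, so 22 mm above the bed, and 26 mm above the bench when down (just on a 6 mm tag); moves with the plunger; axes as the press
- plunger_top (a point): centre of the top of the plunger's black round head (42 mm across, 12 mm thick), on the ram axis, 130 mm above the bench when up; moves with the plunger; axes as the press
- plunger (a joint): how far the plunger is pressed down, in m: 0 = up, 0.016 = at its stop. A spring pushes it up: 4 N at the start of the stroke, 11 N at the stop
- mat: thin cork mat fixed to the bench, 200 mm (x) x 100 mm (y) x 3 mm thick. Origin: centre of its underside, z up
- wrench: bystander: steel wrench, 180 mm long (x), lying on the bench, origin at the middle of its underside; not to be moved
- spool_a: bystander: wooden spool standing on end, 42 mm across, 50 mm high, origin at the centre of its underside; not to be moved
- spool_b: bystander: a second wooden spool of the same shape and size, same origin; not to be moved
Mind the look-alikes: they are no part of the job. There is more than one size of the mat; the job needs the largest.

How it is judged:
By the outcome, as a careful person would: the job done as asked, in the order asked, and still so for the second after the job is handed in, with the robot touching nothing.
It also fails if it takes over 67 s, if anything falls off the work surface, if the arm or the gripper's body presses on something with over 40 N, if the wrist force passes 120 N, or if a joint passes its speed limit or range.

ROBOT

A 6-joint arm with a two-finger parallel gripper is mounted at the origin on the work surface. World frame = base frame: x ahead of the robot, y to its left, z up, the work surface at z = 0. Lengths are in m, angles in rad, forces in N, time in s.
With the tool pointing down it reaches from about 0.3 to 0.775 m from the base axis. Payload 14.6 kg.
Tool frame: the origin (TCP) lies midway between the tips of the shut fingers; the grasp point (between the pads) lies 19 mm behind it (ctrl.pinch_z is the z of the grasp point in the tool frame, in m); z points along the fingers, y is the line along which they close (so a half turn about z gives the same grasp; the last joint's range is limited). The gripper opens to 94 mm and grips with 3 to 60 N. Pads are 16 mm wide; open, the fingers measure 119 mm over their backs; the gripper's body (75 mm by 177 mm) begins 78 mm behind the grasp point.
Start: joints at [1.098, 0.3, 1.521, -0, 1.321, -0.067], TCP at [0.217, 0.505, 0.205] pointing down, gripper open.
Joint ranges: [-3.03, 3.03], [-0.79, 2.21], [0.23, 2.52], [-1.04, 4.18], [0, 3.07], [-2.55, 2.55]. Speed limits (rad/s): [2.22, 2.22, 2.57, 3.14, 3.14, 3.14].

INTERFACE

Orientations are given as [roll, pitch, yaw] about the fixed x, y, z axes, in that order (R = Rz(yaw) Ry(pitch) Rx(roll)).
In Python, from station import ctrl, camera, ticket gives the robot as it stands. The module is installed in compiled form; this text tells all that it offers.
- The arm moves only by the shell command python3 -m inch 'ROWS' [FORCE]. ROWS is text: rows parted by semicolons, each of 7 numbers parted by spaces: the opening, from -1 (shut) to 1 (fully open), then the shift along the tool's x, y, z in units of 0.03 m (1.0 is 0.03 m), then the turn, a rotation vector about the tool's x, y, z in units of 10 degrees (1.0 is 10 degrees). In form: grip dx dy dz rx ry rz; .... A call has 1 to 10 rows; each row shifts and turns the commanded pose from where the row before left it, along the tool's axes as they then stand; what a row does not reach is not made up. A row lasts 1/8 s, in which the tool goes at most 62.5 mm and 10.7 degrees, less where a joint would pass 70% of its speed; a pose out of reach is approached as far as the arm can. A call with a number of a shift or a turn outside -1 to 1 is refused whole. A call with a gripper value outside its range is refused whole. The fingers move at their own pace and stop on an object; FORCE is the grip in N (left out, the last holds). Time passes only in rows, so rows that do not move let the fingers close. It gives the time, the measured TCP pose, the force, the opening and the grip force at its end, in the units of the state.
- ctrl.get_obs(): the state, without advancing time (a new reading comes with each control period).
- camera(name): name is "side" or "top" or "wrist"; returns a dict with "img" (384x512x3 uint8, blue, green, red), "range_z" (384x512 float32, m along the optical axis (not along the pixel's ray), 0 where there is no reading), "intrinsics" (3x3 intrinsics, pixels), "view" (4x4, takes a point from world to camera coordinates). Camera axes: x right, y down, z forward; pixel columns grow to the right and rows downward; lengths in m; the calibration is good to about 2 mm. A picture is of the moment at which its call begins.
- ticket.hand_in(): hands the job in; it is judged then, once.
The state is a dict: "time_s": time; "qpos": joint angles; "joint_vel": joint speeds; "tau": joint torques, N m; "ee_pos": TCP position; "eef_rot": TCP orientation; "force": force on the tool from outside, world axes, zero at the start; "moment": the same for the moment, N m; "grip_width": finger opening in m; "grip_force": force on a finger pad.
Only numpy, scipy, OpenCV 4.12 (cv2) and the standard library are available. Lean on these libraries where they do the work, as an engineer would, in place of code of your own. Each camera call takes 0.05 s, during which the arm holds its last target. There are 200 camera calls.

## Working session

There is one attempt and no reset: what is moved stays moved. The work goes in short steps, Python scripts to look and compute and a shell command to move; the robot and the scene stay as the last step left them, time stands still between calls to the robot, and variables do not carry over. Pictures are saved under pics/ and viewed, at most 13 in all, crops included, and the job is handed in when it is done.

```bash
mkdir -p pics
cat > h.py <<'E'
import numpy as np, cv2
from station import ctrl, camera
def ray(c,u,v,z):
    K=c["intrinsics"];V=np.array(c["view"]);R=V[:3,:3];t=V[:3,3]
    d=R.T@np.linalg.inv(K)@np.array([u,v,1.]);o=-R.T@t
    return o+d*(z-o[2])/d[2]
def pt(c,u,v):
    K=c["intrinsics"];V=np.array(c["view"]);R=V[:3,:3];t=V[:3,3]
    z=c["range_z"][int(v),int(u)]
    return R.T@(np.linalg.inv(K)@np.array([u,v,1.])*z-t)
def proj(c,p):
    K=c["intrinsics"];V=np.array(c["view"]);q=K@(V[:3,:3]@np.array(p)+V[:3,3]);return q[:2]/q[2]
E
python3 - <<'E'
from h import *
import pickle
for n in ["top","side","wrist"]:
    c=camera(n);pickle.dump(c,open(f"{n}0.pkl","wb"));cv2.imwrite(f"pics/{n}0.png",c["img"])
    V=np.array(c["view"]);print(n,-V[:3,:3].T@V[:3,3],V[2,:3],c["intrinsics"][0])
a=[cv2.imread(f"pics/{n}0.png") for n in ["side","wrist"]]
cv2.imwrite("pics/sw0.png",cv2.resize(np.hstack(a),(800,300)))
cv2.imwrite("pics/top0b.png",cv2.resize(a and cv2.imread("pics/top0.png"),(800,600)))
print(ctrl.get_obs(),ctrl.pinch_z)
E
```

```text
top [0.31649064 0.11530392 1.79906623] [ 0.1112234   0.00883405 -0.99375616] [451.33298299   0.         258.27898189]
side [0.09970199 1.05418857 1.05077729] [ 0.29805825 -0.68036354 -0.66952725] [414.75122304   0.         258.91924982]
wrist [0.15568005 0.53263805 0.38422697] [ 0.21494248 -0.09389674 -0.97210243] [330.47154442   0.         256.43227484]
{'time_s': 0.15, 'qpos': array([ 1.09838495e+00,  3.00348127e-01,  1.52145730e+00,  4.27045771e-06,
        1.32069848e+00, -6.66445967e-02]), 'joint_vel': array([ 0.00101987, -0.0016147 , -0.00203988,  0.00141491, -0.00054561,
        0.00045417]), 'tau': array([ 1.23155958e-03, -5.31957471e+01, -3.52822852e+01,  7.08957296e-02,
        2.35334906e-02, -7.39912366e-05]), 'ee_pos': array([0.21702691, 0.5051434 , 0.20500615]), 'eef_rot': array([-3.14068370e+00, -6.48128390e-05,  2.73582479e+00]), 'force': array([ 0.28540251, -0.16987308,  0.32825178]), 'moment': array([ 0.0330342 , -0.01137963, -0.02125124]), 'grip_force': 0.0, 'grip_width': 0.09393695634974866} -0.0188
```

View pics/top0b.png

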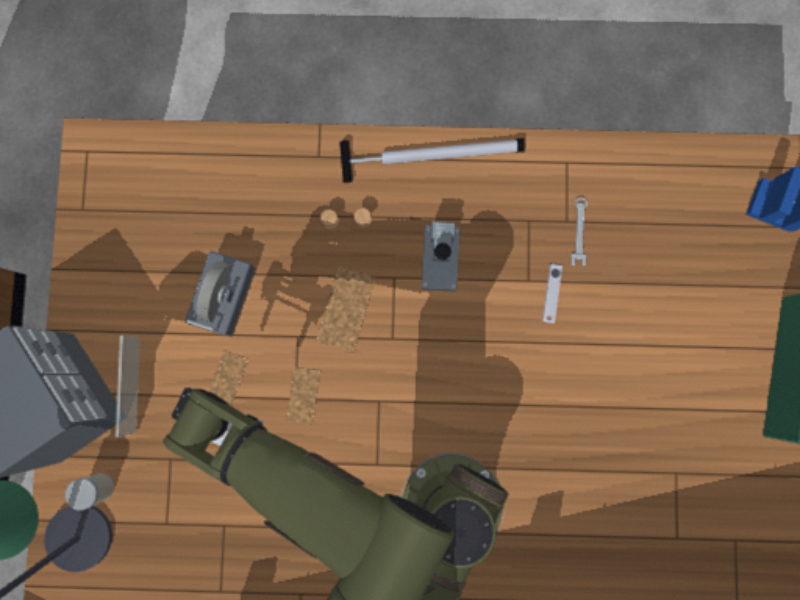

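View pics/sw0.png

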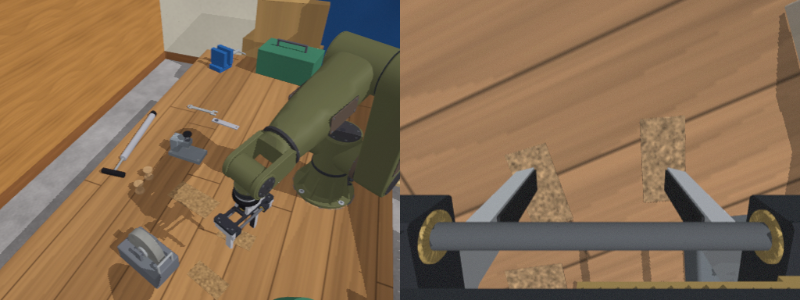

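The top view (800x600) shows:
- **Tag:** white tag at (553,293), field at (555,272), hole at (549,318). Look-alikes are the wrench (580,230) and the hammer handle at (450,152), but only the tag has both a field and a hole.
- **Press:** bed (441,255), black head (443,250), front facing the robot. The grey tape dispenser (220,293) is a look-alike.
- **Mats:** the largest is at (345,310). The smaller ones are at (230,375) and (303,393).
- **Spools:** (330,216) and (362,216).

Run:
```python
from h import *
import pickle
c=pickle.load(open("top0.pkl","rb"));s=.64
for n,u,v,z in [("tag",553,293,.006),("field",555,272,.006),("hole",549,318,.006),("head",443,250,.13),("mat",345,310,.003),("matTL",336,268,.003),("matTR",372,277,.003),("matBL",318,344,.003),("matBR",355,352,.003),("wrenchjaw",579,262,.003),("spa",330,216,.05),("spb",362,216,.05)]:
    print(n,ray(c,u*s,v*s,z).round(3),pt(c,u*s,v*s).round(3))
cv2.imwrite("pics/crop1.png",cv2.resize(c["img"][120:220,190:400],None,fx=3.8,fy=3.8,interpolation=cv2.INTER_CUBIC))
```

```text
tag [ 0.534 -0.25   0.006] [ 0.534 -0.251  0.004]
field [ 0.588 -0.256  0.006] [ 0.588 -0.255  0.008]
hole [ 0.47  -0.24   0.006] [ 0.47  -0.241  0.001]
head [0.616 0.038 0.13 ] [0.617 0.038 0.124]
mat [0.478 0.28  0.003] [0.477 0.28  0.005]
matTL [0.586 0.307 0.003] [ 0.587  0.308 -0.007]
matTR [0.564 0.214 0.003] [0.564 0.214 0.004]
matBL [0.389 0.346 0.003] [ 0.389  0.347 -0.002]
matBR [0.371 0.251 0.003] [ 0.371  0.252 -0.005]
wrenchjaw [ 0.616 -0.318  0.003] [ 0.618 -0.32  -0.005]
spa [0.711 0.322 0.05 ] [0.713 0.323 0.041]
spb [0.713 0.241 0.05 ] [0.715 0.241 0.043]
```

View pics/crop1.png

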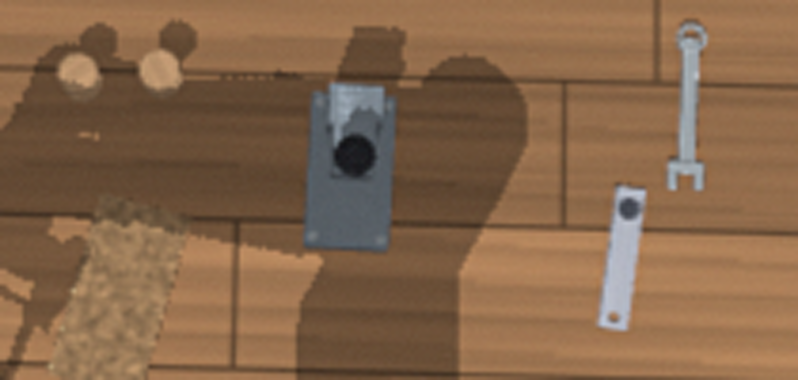

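The crop confirms the choice: the tag at (622,258) with its dark field at the top (629,208) and hole at the bottom (613,317). The wrench jaw is nearby at (685,175), and the press front faces down in the image. Next I move the wrist camera over the press.

```bash
cat > goto.py <<'E'
import sys
from h import *
from scipy.spatial.transform import Rotation as Ro
x,y,z,yaw=map(float,sys.argv[1:5]); o=ctrl.get_obs()
R=Ro.from_euler("xyz",o["eef_rot"]); T=Ro.from_euler("xyz",[np.pi,0,yaw])
rv=(R.inv()*T).as_rotvec(degrees=True)/10
d=np.array([x,y,z])-o["ee_pos"]
print("pos",o["ee_pos"].round(4),"rpy",o["eef_rot"].round(4),"t",o["time_s"],"F",o["force"].round(1),"w",round(o["grip_width"],4))
print("turn units",rv.round(3),"then shift units",(T.inv().apply(d)/.03).round(3),"shift w/o turn",(R.inv().apply(d)/.03).round(3))
E
python3 -m inch '1 0 0 -1 0 0 -0.8;1 0 0 -1 0 0 -0.8;1 0 0 -1 0 0 -0.72;1 -0.8 -0.97 0 0 0 0;1 -0.8 -0.97 0 0 0 0;1 -0.8 -0.97 0 0 0 0;1 -0.8 -0.97 0 0 0 0;1 -0.8 -0.97 0 0 0 0;1 -0.8 -0.97 0 0 0 0;1 -0.8 -0.97 0 0 0 0'
python3 -m inch '1 -0.8 -0.97 0 0 0 0;1 -0.8 -0.97 0 0 0 0;1 -0.8 -0.97 0 0 0 0;1 -0.8 -0.97 0 0 0 0;1 -0.8 -0.97 0 0 0 0;1 -0.8 -0.97 0 0 0 0;1 -0.8 -0.97 0 0 0 0;1 -0.8 -0.97 0 0 0 0;1 0 0 0 0 0 0;1 0 0 0 0 0 0'
python3 goto.py 0.6 0.04 0.30 3.1416
python3 - <<'E'
from h import *
import pickle
c=camera("wrist");pickle.dump(c,open("w1.pkl","wb"));cv2.imwrite("pics/w1.png",c["img"])
E
```

```text
time_s: 1.4
ee_pos: [0.3855, 0.3004, 0.2953]
eef_rot: [-3.141, -0.0, 3.141]
force: [0.8, 0.2, 0.4]
grip_width: 0.0935
grip_force: 0.0
time_s: 2.65
ee_pos: [0.5764, 0.0688, 0.2952]
eef_rot: [3.141, -0.001, 3.141]
force: [-0.1, -0.0, 0.3]
grip_width: 0.0939
grip_force: 0.0
pos [0.5764 0.0688 0.2952] rpy [ 3.1415e+00 -5.0000e-04  3.1407e+00] t 2.65 F [-0.1 -0.   0.3] w 0.0939
turn units [ 0.001 -0.003 -0.005] then shift units [-0.786 -0.961 -0.159] shift w/o turn [-0.786 -0.961 -0.16 ]
```

View pics/w1.png

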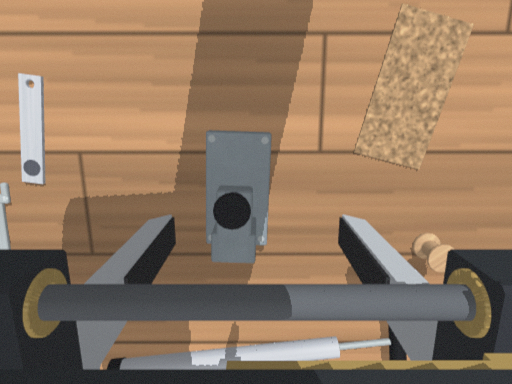

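The wrist image shows everything at once: tag (32,128) with its field at (32,168), press front corners (208,131) and (270,131), plunger head (232,211), and large mat (415,85). I'll measure them from this view and from a second one nearer the tag.

```bash
cat > meas.py <<'E'
from h import *
def cloud(c):
    K=c["intrinsics"];V=np.array(c["view"]);vv,uu=np.mgrid[0:384,0:512];z=c["range_z"]
    P=np.stack([uu,vv,np.ones_like(uu)],-1)@np.linalg.inv(K).T*z[...,None]
    P=(P-V[:3,3])@V[:3,:3]; P[z==0]=np.nan; return P
def blob(m,near):
    n,l,s,ce=cv2.connectedComponentsWithStats(m.astype(np.uint8)); 
    i=1+np.argmin(np.hypot(*(ce[1:]-near).T)+1e4*(s[1:,4]<25)); return l==i
def rect(c,m,z):
    ct=max(cv2.findContours(m.astype(np.uint8),0,2)[0],key=cv2.contourArea)[:,0]
    p=np.array([ray(c,u,v,z)[:2] for u,v in ct])
    (cx,cy),(w,h),a=cv2.minAreaRect((p*1000).astype(np.float32))
    b=cv2.boxPoints(((cx,cy),(w,h),a)); e=[b[1]-b[0],b[2]-b[1]]; e=max(e,key=np.linalg.norm)
    e=e*np.sign(e[0]); return np.array([cx,cy]).round(1),sorted([round(w,1),round(h,1)]),round(float(np.arctan2(e[1],e[0])),4)
def run(c,tag=None,head=None,mat=None,bed=None):
    im=c["img"].astype(int);P=cloud(c);hsv=cv2.cvtColor(c["img"],cv2.COLOR_BGR2HSV)
    if tag:
        m=(hsv[...,1]<60)&(hsv[...,2]>120); m=blob(m,tag); m=cv2.morphologyEx(m.astype(np.uint8),cv2.MORPH_CLOSE,np.ones((9,9)))>0
        hull=cv2.convexHull(max(cv2.findContours(m.astype(np.uint8),0,2)[0],key=cv2.contourArea))
        M=np.zeros(m.shape,np.uint8);cv2.fillPoly(M,[hull],1);m=M>0
        print("tag z",np.nanmedian(P[m][:,2]).round(4),"rect",rect(c,m,.006))
        f=cv2.erode(M,np.ones((5,5)))>0; d=f&(hsv[...,2]<110)&(hsv[...,1]<90)
        v,u=np.nonzero(d); 
        if len(u): print("  dark centroid px",u.mean(),v.mean(),len(u),ray(c,u.mean(),v.mean(),.006).round(4))
    if head:
        m=blob((P[...,2]>.122)&(P[...,2]<.14),head); v,u=np.nonzero(m);zz=np.nanmedian(P[m][:,2])
        print("head z",zz.round(4),"px",u.mean(),v.mean(),len(u),ray(c,u.mean(),v.mean(),.13).round(4),rect(c,m,.13))
    if bed:
        m=blob((P[...,2]>.014)&(P[...,2]<.03)&(hsv[...,1]<80),bed); v,u=np.nonzero(m)
        print("bed z",np.nanmedian(P[m][:,2]).round(4),"rect",rect(c,m,.02))
        for dirn in ("L","R","F"):
            q=[]
            if dirn=="F":
                for k in range(u.min()+6,u.max()-5): q.append((k,v[u==k].min()-.5))
            else:
                for k in range(v.min()+6,v.min()+50): q.append(((u[v==k].min()-.5) if dirn=="L" else (u[v==k].max()+.5),k))
            p=np.array([ray(c,a,b,.02)[:2] for a,b in q],np.float32); L=cv2.fitLine(p,cv2.DIST_HUBER,0,.01,.01).ravel()
            print("  ",dirn,"dir",round(float(np.degrees(np.arctan(L[1]/L[0]))),2),"pt",L[2:].round(4))
    if mat:
        m=(hsv[...,0]>8)&(hsv[...,0]<25); g=cv2.cvtColor(c["img"],cv2.COLOR_BGR2GRAY)
        tex=cv2.morphologyEx(g,cv2.MORPH_GRADIENT,np.ones((3,3)))>25
        m=cv2.morphologyEx(tex.astype(np.uint8),cv2.MORPH_CLOSE,np.ones((5,5)));m=cv2.morphologyEx(m,cv2.MORPH_OPEN,np.ones((9,9)))>0
        m=blob(m,mat); print("mat z",np.nanmedian(P[m][:,2]).round(4),rect(c,m,.003))
E
python3 - <<'E'
from meas import *
import pickle
c=pickle.load(open("w1.pkl","rb")); run(c,(32,128),(232,211),(415,85),(240,160))
E
python3 -m inch '1 0 -1 0 0 0 0;1 0 -1 0 0 0 0;1 0 -1 0 0 0 0;1 0 -1 0 0 0 0;1 0 -1 0 0 0 0;1 0 0 0 0 0 0'
python3 - <<'E'
from meas import *
import pickle
c=camera("wrist");pickle.dump(c,open("w2.pkl","wb"))
a=pickle.load(open("w1.pkl","rb"))
px=lambda p:tuple(proj(c,p))
for n,p,z in(("t",(32,128),.006),("h",(232,211),.13),("b",(240,160),.02)):print(n,px(ray(a,*p,z)))
run(c,px(ray(a,32,128,.006)),px(ray(a,232,211,.13)),None,px(ray(a,240,160,.02)))
E
python3 goto.py 0.51 -0.25 0.3 3.1416
```

```text
tag z 0.0062 rect (array([ 537.5, -245.3]), [35.2, 152.9], -0.1396)
  dark centroid px 31.18978102189781 167.33576642335765 137 [ 0.5896 -0.2542  0.006 ]
head z 0.1301 px 231.56164383561645 211.05205479452056 1095 [0.6171 0.0422 0.13  ] (array([617.3,  42.1]), [40.4, 41.0], -0.0019)
bed z 0.0203 rect (array([620.6,  42.3]), [88.9, 164.3], -0.0377)
   L dir -2.18 pt [ 0.5728 -0.0011]
   R dir -1.59 pt [0.572  0.0883]
   F dir 87.52 pt [0.5387 0.0475]
mat z 0.0029 (array([501.2, 260.8]), [13.8, 17.4], 0.0922)
time_s: 3.45
ee_pos: [0.5763, -0.082, 0.2956]
eef_rot: [-3.142, 0.0, 3.14]
force: [-0.1, 0.5, -0.6]
grip_width: 0.0941
grip_force: 0.0
t (np.float64(140.06910260298673), np.float64(127.82862075383049))
h (np.float64(370.4548580163065), np.float64(210.52550648507417))
b (np.float64(348.9101546360919), np.float64(159.58913000414023))
tag z 0.0061 rect (array([ 537.5, -245.9]), [33.6, 152.7], -0.1336)
  dark centroid px 136.19444444444446 167.40277777777777 72 [ 0.59   -0.2545  0.006 ]
head z 0.1299 px 369.4069529652352 208.7556237218814 978 [0.615  0.0414 0.13  ] (array([614.7,  41.7]), [34.8, 42.6], 1.0817)
bed z 0.0201 rect (array([620.7,  40.6]), [90.1, 164.0], -0.0351)
   L dir -1.85 pt [ 0.576  -0.0029]
   R dir -1.91 pt [0.5763 0.0872]
   F dir 88.31 pt [0.5384 0.0343]
pos [ 0.5764 -0.081   0.2956] rpy [3.1415e+00 3.0000e-04 3.1404e+00] t 3.5 F [-0.3  0.2  0.2] w 0.0943
turn units [ 0.001  0.002 -0.007] then shift units [ 2.214 -5.633 -0.145] shift w/o turn [ 2.207 -5.635 -0.147]
```

```bash
python3 -m inch '0.3 0.37 -0.92 0.7 0 0 0;0.3 0.37 -0.92 1 0 0 0;0.3 0.37 -0.92 1 0 0 0;0.3 0.37 -0.92 1 0 0 0;0.3 0.37 -0.92 1 0 0 0;0.3 0.1 -0.8 1 0 0 0;0.3 0 0 0 0 0 0.76;0.3 0 0 0 0 0 0'
python3 goto.py 0.5177 -0.2428 0.002 3.0056
python3 - <<'E'
from meas import *
c=camera("wrist"); cv2.imwrite("pics/w3.png",c["img"])
for n,p in(("mid",(.5375,-.2455,.006)),("hole",(.475,-.237,.006)),("grasp",(.5177,-.2428,.006))):print(n,proj(c,p))
run(c,tuple(proj(c,(.5375,-.2455,.006))))
E
```

```text
time_s: 4.5
ee_pos: [0.5183, -0.2423, 0.1245]
eef_rot: [3.141, -0.0, 3.01]
force: [-0.3, -0.1, 0.9]
grip_width: 0.061
grip_force: 0.0
pos [ 0.5183 -0.2423  0.1245] rpy [ 3.1414 -0.      3.0098] t 4.5 F [-0.3 -0.1  0.9] w 0.061
turn units [ 0.001 -0.     0.024] then shift units [ 0.018 -0.02   4.083] shift w/o turn [ 0.018 -0.021  4.083]
mid [255.06888666 204.16633242]
hole [255.15456463 136.22718635]
grasp [255.10285964 183.35533548]
tag z 0.0062 rect (array([ 537.1, -246.8]), [31.3, 150.7], -0.1293)
  dark centroid px 254.09183673469389 256.2525510204082 392 [ 0.5897 -0.2535  0.006 ]
```

View pics/w3.png

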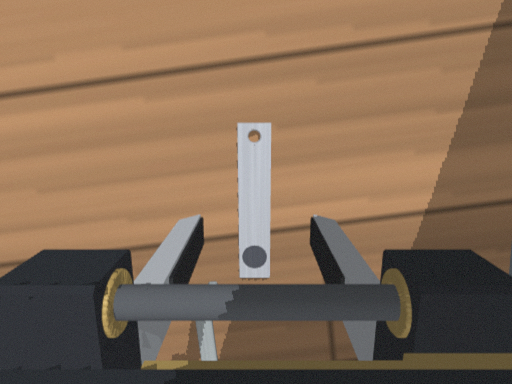

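The tag sits centred between the fingers, with its hole at (254,135) and field at (254,257), so the alignment is good. I'm descending now.

```bash
python3 -m inch '0.3 0.03 -0.04 1 0 0 0;0.3 0 0 1 0 0 0;0.3 0 0 1 0 0 0;0.3 0 0 0.7 0 0 0;0.3 0 0 0.3 0 0 0;0.3 0 0 0 0 0 0'
python3 goto.py 0.5173 -0.2438 0.002 3.0098
```

```text
time_s: 5.3
ee_pos: [0.5172, -0.2441, 0.0047]
eef_rot: [-3.142, 0.0, 3.01]
force: [0.4, -0.9, -0.0]
grip_width: 0.0612
grip_force: 0.0
pos [ 0.5172 -0.2441  0.0047] rpy [-3.1416e+00  1.0000e-04  3.0099e+00] t 5.3 F [ 0.4 -0.9 -0. ] w 0.0612
turn units [-0.     0.001  0.   ] then shift units [-0.003  0.01   0.091] shift w/o turn [-0.003  0.01   0.091]
```

```bash
python3 -m inch '0.3 0 0 0.1 0 0 0;-1 0 0 0 0 0 0;-1 0 0 0 0 0 0;-1 0 0 0 0 0 0;-1 0 0 0 0 0 0;-1 0 0 0 0 0 0;-1 0 0 0 0 0 0' 35
python3 -m inch '-1 0 0 -0.5 0 0 0;-1 0 0 -1 0 0 0;-1 0 0 -1 0 0 0;-1 0 0 -1 0 0 0;-1 0 0 0 0 0 0'
python3 - <<'E'
from meas import *
c=camera("wrist"); cv2.imwrite("pics/w4.png",c["img"])
E
python3 goto.py 0.43 0.05 0.1 3.1056
```

```text
time_s: 6.18
ee_pos: [0.5169, -0.2446, 0.0016]
eef_rot: [-3.142, 0.0, 3.008]
force: [-1.0, 0.6, 2.5]
grip_width: 0.0291
grip_force: 35.0
time_s: 6.8
ee_pos: [0.5179, -0.245, 0.1092]
eef_rot: [-3.14, 0.004, 3.008]
force: [0.0, 0.3, -0.6]
grip_width: 0.029
grip_force: 35.0
pos [ 0.5171 -0.2446  0.1073] rpy [-3.1409e+00  1.7000e-03  3.0081e+00] t 6.85 F [ 0.   0.1 -0.9] w 0.0296
turn units [-0.004  0.009 -0.559] then shift units [3.256 9.71  0.244] shift w/o turn [4.186 9.347 0.231]
```

View pics/w4.png

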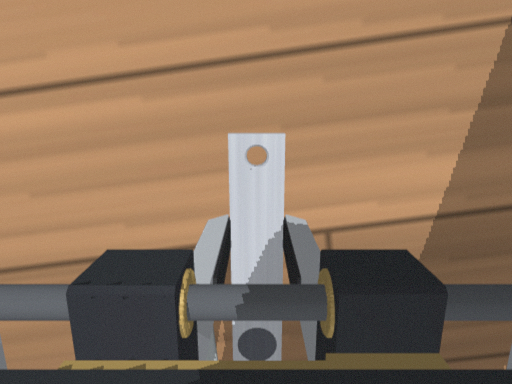

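The tag is held level between the pads, hole at (257,155) and field at (257,344). I'll measure its pose in the hand.

```bash
cat > hand.py <<'E'
from meas import *
from scipy.spatial.transform import Rotation as Ro
c=camera("wrist");o=ctrl.get_obs();R=Ro.from_euler("xyz",o["eef_rot"]);P=cloud(c)
T=(P-o["ee_pos"])@R.as_matrix()   # tool frame
hsv=cv2.cvtColor(c["img"],cv2.COLOR_BGR2HSV)
for k in range(130,365,12):
    q=T[k,250:264]; q=q[np.abs(q[:,2]+.004)<.02]
    if len(q): print(k,"tool xz mm",(np.nanmedian(q,0)[[0,2]]*1000).round(1),end="; ")
z=o["ee_pos"][2]+.0044
col=c["img"][140:180,225:290].copy();g=hsv[140:175,235:280,1]>80
v,u=np.nonzero(blob(g,(21,15)));u=u.mean()+235;v=v.mean()+140
d=(hsv[325:365,235:280,2]<110);vv,uu=np.nonzero(d);
for n,a,b in(("hole",u,v),("field",uu.mean()+235,vv.mean()+325)):
    p=ray(c,a,b,z);print("\n",n,a,b,p.round(4),"tool mm",(R.inv().apply(p-o["ee_pos"])*1000).round(1))
E
python3 hand.py
```

```text
142 tool xz mm [49.8 -5.8]; 166 tool xz mm [36.8 -4.1]; 178 tool xz mm [30.4 -5.6]; 190 tool xz mm [23.8 -5.9]; 202 tool xz mm [17.1 -5.8]; 214 tool xz mm [10.1 -5.5]; 226 tool xz mm [ 3.1 -5.8]; 238 tool xz mm [-3.9 -6.2]; 250 tool xz mm [-11.4  -5.7]; 262 tool xz mm [-18.7  -5.9]; 274 tool xz mm [-26.2  -6. ]; 322 tool xz mm [-58.2  -5.6]; 334 tool xz mm [-66.1  -6.2]; 346 tool xz mm [-74.6  -6.2]; 358 tool xz mm [-83.3  -6.1]; 
 hole 256.1439114391144 155.10332103321034 [ 0.4744 -0.2383  0.1105] tool mm [42.7  0.4 -4.4]

 field 256.74257425742576 346.8853135313531 [ 0.5927 -0.254   0.1105] tool mm [-76.6   0.6  -4.4]
```

```bash
python3 -m inch '-1 0 0 0 0 0 -0.55;-1 0.7 0.9 0 0 0 0;-1 0.7 0.9 0 0 0 0;-1 0.7 0.9 0 0 0 0;-1 0.6 0.9 0 0 0 0;-1 0 0.9 0 0 0 0;-1 0 1 0 0 0 0;-1 0 1 0 0 0 0;-1 0 1 0 0 0 0;-1 0 1 0 0 0 0'
python3 -m inch '-1 0 0.9 0 0 0 0;-1 0 0 0 0 0 0'
python3 goto.py 0.4248 0.0487 0.028 3.1056
```

```text
time_s: 8.15
ee_pos: [0.4448, 0.0144, 0.1054]
eef_rot: [3.142, -0.002, 3.104]
force: [-0.0, 0.2, -1.1]
grip_width: 0.0296
grip_force: 35.0
time_s: 8.4
ee_pos: [0.4459, 0.0414, 0.1055]
eef_rot: [-3.142, -0.002, 3.106]
force: [-0.6, -0.6, -1.3]
grip_width: 0.0292
grip_force: 35.0
pos [0.4459 0.0414 0.1055] rpy [-3.1416e+00 -1.9000e-03  3.1063e+00] t 8.4 F [-0.6 -0.6 -1.3] w 0.0292
turn units [-0.    -0.011  0.004] then shift units [0.712 0.218 2.582] shift w/o turn [0.707 0.218 2.583]
```

```bash
python3 -m inch '-1 0.7 0.22 0 0 0 0;-1 0 0 0.9 0 0 0;-1 0 0 0.9 0 0 0;-1 0 0 0.75 0 0 0;-1 0 0 0 0 0 0;-1 0 0 0 0 0 0'
python3 goto.py 0.5447 0.0444 0.027 3.1056
python3 - <<'E'
from meas import *
c=camera("wrist");run(c,None,None,None,tuple(proj(c,(.57,.045,.02))))
c=camera("side");cv2.imwrite("pics/s5.png",cv2.resize(c["img"][130:230,150:300],None,fx=5,fy=5,interpolation=cv2.INTER_CUBIC))
E
```

```text
time_s: 9.15
ee_pos: [0.426, 0.0473, 0.0305]
eef_rot: [-3.142, 0.0, 3.104]
force: [0.6, 0.9, -1.6]
grip_width: 0.0291
grip_force: 35.0
pos [0.426  0.0473 0.0305] rpy [-3.1415e+00  3.0000e-04  3.1037e+00] t 9.15 F [ 0.6  0.9 -1.6] w 0.0291
turn units [-0.     0.002 -0.011] then shift units [-3.956  0.045  0.115] shift w/o turn [-3.956  0.052  0.116]
bed z 0.0298 rect (array([390.6,  49.7]), [0.0, 0.0], 0.0)Traceback (most recent call last):
  File "<stdin>", line 2, in <module>
  File "meas.py", line 36, in run
    for k in range(v.min()+6,v.min()+50): q.append(((u[v==k].min()-.5) if dirn=="L" else (u[v==k].max()+.5),k))
                                                     ~~~~~~~~~~~^^
    return umr_minimum(a, axis, None, out, keepdims, initial, where)
ValueError: zero-size array to reduction operation minimum which has no identity
```

```bash
python3 -m inch '-1 -0.4 0.05 0.1 0 0 0;-1 -0.7 0 0 0 0 0;-1 -0.7 0 0 0 0 0;-1 -0.7 0 0 0 0 0;-1 -0.7 0 0 0 0 0;-1 -0.5 0 0 0 0 0;-1 -0.25 0 0 0 0 0;-1 0 0 0 0 0 0'
python3 goto.py 0.5447 0.0444 0.0216 3.1056
python3 - <<'E'
from meas import *
c=camera("side");cv2.imwrite("pics/s5.png",cv2.resize(c["img"][120:240,150:310],None,fx=5,fy=5,interpolation=cv2.INTER_CUBIC))
E
```

```text
time_s: 10.2
ee_pos: [0.5445, 0.0448, 0.0269]
eef_rot: [3.142, 0.0, 3.104]
force: [-0.5, -0.1, 0.2]
grip_width: 0.0293
grip_force: 35.0
pos [0.5445 0.0448 0.0269] rpy [3.1416e+00 1.0000e-04 3.1041e+00] t 10.2 F [-0.5 -0.1  0.2] w 0.0293
turn units [ 0.     0.    -0.009] then shift units [-0.006 -0.012  0.176] shift w/o turn [-0.006 -0.012  0.176]
```

View pics/s5.png

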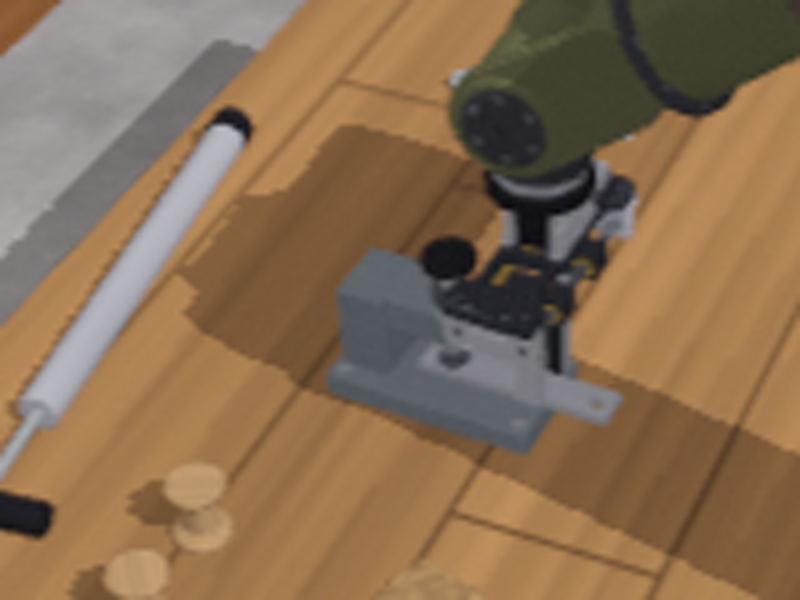

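The side view shows the tag slid in on the press bed with its field below the ram at (455,355) and the hole end out at (600,405). I'll lower it slowly to contact.

```bash
python3 -m inch '-1 0 0 0.08 0 0 0;-1 0 0 0.06 0 0 0;-1 0 0 0 0 0 0;-1 0 0 0 0 0 0'
python3 -m inch '-1 0 0 0.04 0 0 0;-1 0 0 0 0 0 0'
python3 goto.py 0.5447 0.0444 0.0216 3.1056
```

```text
time_s: 10.75
ee_pos: [0.5442, 0.0448, 0.0228]
eef_rot: [3.142, 0.0, 3.104]
force: [0.7, -0.1, -1.4]
grip_width: 0.0292
grip_force: 35.0
time_s: 11.0
ee_pos: [0.5444, 0.0448, 0.0216]
eef_rot: [3.142, 0.0, 3.104]
force: [0.6, 0.1, -0.3]
grip_width: 0.0291
grip_force: 35.0
pos [0.5444 0.0448 0.0216] rpy [3.1416e+00 2.0000e-04 3.1041e+00] t 11.0 F [ 0.6  0.1 -0.3] w 0.0291
turn units [ 0.     0.001 -0.009] then shift units [-0.012 -0.013 -0.001] shift w/o turn [-0.012 -0.013 -0.001]
```

```bash
python3 -m inch '-1 0 0 0.02 0 0 0;-0.3 0 0 0 0 0 0;0.1 0 0 0 0 0 0;0.1 0 0 0 0 0 0;0.1 0 0 -0.3 0 0 0;0.1 0 0 -1 0 0 0;0.1 0 0 -1 0 0 0;0.1 0 0 -1 0 0 0;0.1 0 0 -1 0 0 0;0.1 0 0 -1 0 0 0'
python3 -m inch '-1 0 0 -1 0 0 0;-1 0 0 -0.5 0 0 0;-1 0 0 0 0 0 0'
cat > chk.py <<'E'
from meas import *
import sys
from scipy.spatial.transform import Rotation as Ro
c=camera("wrist");cv2.imwrite(sys.argv[1],c["img"]);o=ctrl.get_obs();print(o["ee_pos"],o["time_s"])
P=cloud(c);hsv=cv2.cvtColor(c["img"],cv2.COLOR_BGR2HSV)
m=blob((P[...,2]>.022)&(P[...,2]<.032)&(hsv[...,2]>120)&(hsv[...,1]<60),tuple(proj(c,(.53,.045,.026))))
v,u=np.nonzero(m);print("px",u.min(),u.max(),v.min(),v.max(),"z",np.median(P[m][:,2]))
q=[];w=[]
for k in range(v.min()+4,v.max()-4,2):
    a=u[v==k];q.append(ray(c,(a.min()+a.max())/2,k,.026)[:2]);w.append((a.max()-a.min()))
q=np.array(q,np.float32);L=cv2.fitLine(q,cv2.DIST_HUBER,0,.01,.01).ravel();d=L[:2]*np.sign(L[0])
print("tag axis deg",np.degrees(np.arctan2(d[1],d[0])),"pt",L[2:])
e=ray(c,u[v<v.min()+3].mean(),v.min()-.5,.026)[:2];print("hole end",e,"field est",e+d*.128, "lateral est",L[2:]+d*(np.dot(e-L[2:],d)+.128))
try: run(c,None,tuple(proj(c,(.6177,.0418,.13))),None,tuple(proj(c,(.555,.0682,.02))))
except Exception as x: print(x)
E
python3 chk.py pics/w6.png
```

```text
time_s: 12.25
ee_pos: [0.5442, 0.0448, 0.1816]
eef_rot: [3.142, 0.001, 3.104]
force: [0.0, -1.2, -0.6]
grip_width: 0.0519
grip_force: 0.0
time_s: 12.62
ee_pos: [0.5445, 0.0448, 0.2255]
eef_rot: [3.141, 0.001, 3.104]
force: [0.9, -0.3, 0.4]
grip_width: 0.0249
grip_force: 0.0
[0.54409575 0.0447681  0.22440324] 12.675
px 243 270 121 228 z 0.026257918988571764
tag axis deg -2.2150357 pt [0.5381415  0.04558512]
hole end [0.49000497 0.04697165] field est [0.61790934 0.04202444] lateral est [0.61792769 0.04249907]
head z 0.1301 px 255.73278800272666 265.2624403544649 1467 [0.6149 0.042  0.13  ] (array([614. ,  41.8]), [37.5, 40.9], 1.5325)
bed z 0.0219 rect (array([592.8,  42.7]), [89.3, 204.4], -0.0354)
   L dir -44.02 pt [0.5184 0.0252]
   R dir -1.68 pt [0.517  0.0615]
   F dir -35.8 pt [0.5137 0.0389]
```

View pics/w6.png

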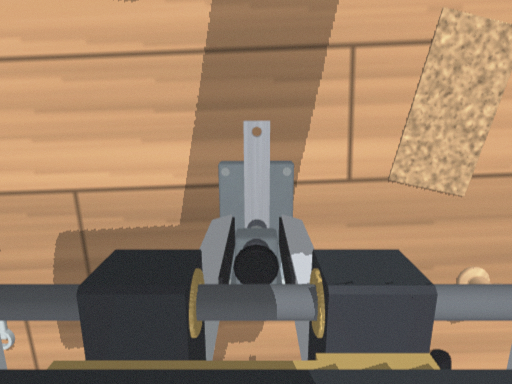

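The tag lies flat and straight in the press. The hole is at (257,131), the field estimate is (0.618, 0.042) and the ram is at (0.618, 0.042). Next I go above the plunger.

```bash
python3 -m inch '-1 -0.8 0 0 0 0 0;-1 -0.8 0 0 0 0 0;-1 -0.84 0 0 0 0 0;-1 0 0 0.9 0 0 0;-1 0 0 0.9 0 0 0;-1 0 0 0.6 0 0 0;-1 0 0 0 0 0 0'
python3 goto.py 0.6177 0.0418 0.132 3.1056
```

```text
time_s: 13.55
ee_pos: [0.6167, 0.042, 0.1513]
eef_rot: [-3.141, -0.003, 3.104]
force: [0.4, -0.9, 0.3]
grip_width: 0.0002
grip_force: 0.0
pos [0.6167 0.042  0.1513] rpy [-3.1414e+00 -3.0000e-03  3.1041e+00] t 13.55 F [ 0.4 -0.9  0.3] w 0.0002
turn units [-0.001 -0.017 -0.009] then shift units [-0.032 -0.006  0.642] shift w/o turn [-0.034 -0.006  0.642]
```

```bash
python3 -m inch '-1 -0.03 0 0.4 0 0 0;-1 0 0 0.3 0 0 0;-1 0 0 0.2 0 0 0;-1 0 0 0.15 0 0 0;-1 0 0 0 0 0 0'
python3 -m inch '-1 0 0 0.12 0 0 0;-1 0 0 0 0 0 0'
python3 goto.py 0.6177 0.0418 0.114 3.1056
```

```text
time_s: 14.18
ee_pos: [0.6185, 0.042, 0.1219]
eef_rot: [3.142, 0.001, 3.104]
force: [-3.6, -0.0, 7.0]
grip_width: 0.0003
grip_force: 3.4
time_s: 14.42
ee_pos: [0.6185, 0.042, 0.1186]
eef_rot: [3.142, 0.001, 3.104]
force: [-3.5, 0.4, 8.5]
grip_width: 0.0007
grip_force: 4.2
pos [0.6185 0.042  0.1186] rpy [3.1415e+00 8.0000e-04 3.1041e+00] t 14.425 F [-3.5  0.4  8.5] w 0.0007
turn units [ 0.     0.005 -0.009] then shift units [ 0.026 -0.008  0.152] shift w/o turn [ 0.026 -0.008  0.152]
```

```bash
python3 -m inch '-1 0 0 0.1 0 0 0;-1 0 0 0.05 0 0 0;-1 0 0 0 0 0 0'
python3 -m inch '-1 0 0 0.04 0 0 0;-1 0 0 0 0 0 0'
```

```text
time_s: 14.8
ee_pos: [0.6185, 0.042, 0.1145]
eef_rot: [3.142, 0.001, 3.104]
force: [-4.0, 0.6, 10.3]
grip_width: 0.0009
grip_force: 5.1
time_s: 15.05
ee_pos: [0.6186, 0.042, 0.1142]
eef_rot: [-3.142, 0.002, 3.104]
force: [-8.0, -0.5, 17.7]
grip_width: 0.0006
grip_force: 8.7
```

```bash
python3 -m inch '-1 0 0 0.03 0 0 0;-1 0 0 0 0 0 0;-1 0 0 0 0 0 0;-1 0 0 0 0 0 0;-1 0 0 0 0 0 0;-1 0 0 0 0 0 0;-1 0 0 0 0 0 0;-1 0 0 0 0 0 0'
python3 -m inch '-1 0 0 -0.2 0 0 0;-1 0 0 -0.3 0 0 0;-1 0 0 -0.5 0 0 0;-1 0 0 -1 0 0 0;-1 0 0 -1 0 0 0;-1 0 0 -1 0 0 0;-1 0.8 0 0 0 0 0;0.1 0.8 0 0 0 0 0;0.1 0.8 0 0 0 0 0;0.1 0 0 0 0 0 0'
python3 chk.py pics/w7.png; python3 goto.py 0.5444 0.0448 0.0216 3.1056
```

```text
time_s: 16.05
ee_pos: [0.6187, 0.042, 0.1141]
eef_rot: [3.142, 0.002, 3.104]
force: [-11.2, 1.2, 24.4]
grip_width: 0.0007
grip_force: 12.0
time_s: 17.3
ee_pos: [0.5458, 0.0448, 0.2321]
eef_rot: [3.142, 0.001, 3.104]
force: [0.3, -0.6, 0.4]
grip_width: 0.0271
grip_force: 0.0
[0.54654804 0.04471389 0.23198252] 17.35
px 243 269 120 224 z 0.02630265224570519
tag axis deg -2.2052662 pt [0.55958486 0.04481153]
hole end [0.49039479 0.04747592] field est [0.6183     0.04255052] lateral est [0.6183     0.04255052]
head z 0.1301 px 255.70548862115126 261.87817938420346 1494 [0.6161 0.0419 0.13  ] (array([616.6,  42.2]), [40.8, 42.3], -0.0383)
bed z 0.0215 rect (array([595.5,  42.6]), [89.3, 209.0], -0.035)
   L dir -43.36 pt [0.5192 0.025 ]
   R dir 37.59 pt [0.5208 0.0674]
   F dir -34.48 pt [0.5188 0.0366]
pos [0.5465 0.0447 0.232 ] rpy [3.1415e+00 1.1000e-03 3.1041e+00] t 17.35 F [-0.1 -0.6  0.1] w 0.0311
turn units [ 0.     0.006 -0.009] then shift units [0.072 0.    7.013] shift w/o turn [ 0.079 -0.     7.013]
```

View pics/w7.png

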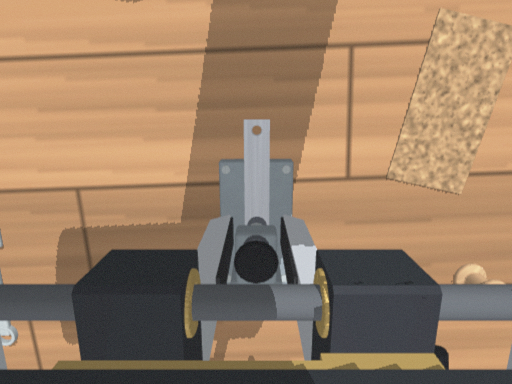

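The plunger is back at 130 mm. The tag has not moved: hole at (257,130), and large mat corners at (440,10), (388,178) and (462,194). Now I regrasp.

```bash
python3 -m inch '0.1 0.07 0 0 0 0 0;0.1 0 0 0.9 0 0 0;0.1 0 0 1 0 0 0;0.1 0 0 1 0 0 0;0.1 0 0 1 0 0 0;0.1 0 0 1 0 0 0;0.1 0 0 1 0 0 0;0.1 0 0 0.7 0 0 0;0.1 0 0 0.3 0 0 0;0.1 0 0 0 0 0 0'
python3 goto.py 0.5444 0.0448 0.0216 3.1056
python3 - <<'E'
from h import *
import pickle
c=pickle.load(open("w1.pkl","rb"))
for p in[(403,6),(472,24),(355,152),(418,169)]: print(ray(c,*p,.003).round(4),pt(c,*p).round(4))
E
```

```text
time_s: 18.6
ee_pos: [0.5444, 0.0447, 0.024]
eef_rot: [-3.142, -0.001, 3.104]
force: [-0.2, 0.7, -0.3]
grip_width: 0.0514
grip_force: 0.0
pos [0.5444 0.0447 0.024 ] rpy [-3.1416e+00 -6.0000e-04  3.1040e+00] t 18.6 F [-0.2  0.7 -0.3] w 0.0514
turn units [-0.    -0.004 -0.009] then shift units [-0.     0.002  0.081] shift w/o turn [-0.     0.002  0.081]
[0.3797 0.2594 0.003 ] [0.3791 0.2603 0.0009]
[0.4013 0.3519 0.003 ] [0.4011 0.3523 0.0024]
[0.5689 0.2101 0.003 ] [0.5689 0.2101 0.003 ]
[0.5937 0.3029 0.003 ] [0.5936 0.3028 0.0032]
```

```bash
python3 -m inch '0.1 0 0 0.08 0 0 0;-1 0 0 0 0 0 0;-1 0 0 0 0 0 0;-1 0 0 0 0 0 0;-1 0 0 0 0 0 0;-1 0 0 0 0 0 0;-1 0 0 -0.15 0 0 0;-1 0 0 0 0 0 0' 35
python3 -m inch '-1 0.5 0 0 0 0 0;-1 0.8 0 0 0 0 0;-1 0.8 0 0 0 0 0;-1 0.8 0 0 0 0 0;-1 0.8 0 0 0 0 0;-1 0.6 0 -0.5 0 0 0;-1 0 0 -0.8 0 0 0;-1 0 0 -0.8 0 0 0;-1 0 0 0 0 0 0;-1 0 0 0 0 0 0'
python3 goto.py 0.4665 0.2861 0.08 2.89
python3 hand.py
```

```text
time_s: 19.6
ee_pos: [0.5444, 0.0448, 0.0266]
eef_rot: [-3.142, 0.0, 3.104]
force: [0.1, 0.6, -1.5]
grip_width: 0.0294
grip_force: 35.0
time_s: 20.85
ee_pos: [0.415, 0.0496, 0.0885]
eef_rot: [-3.142, -0.001, 3.104]
force: [0.2, -0.1, -1.3]
grip_width: 0.0291
grip_force: 35.0
pos [0.415  0.0496 0.0885] rpy [-3.1415e+00 -9.0000e-04  3.1040e+00] t 20.85 F [ 0.2 -0.1 -1.3] w 0.0291
turn units [-1.000e-03 -5.000e-03  1.226e+00] then shift units [0.299 8.064 0.282] shift w/o turn [-1.42   7.943  0.281]
142 tool xz mm [50.1 -4.6]; 166 tool xz mm [37.1 -3.2]; 178 tool xz mm [30.7 -4.4]; 190 tool xz mm [24.  -4.2]; 202 tool xz mm [17.3 -4.4]; 214 tool xz mm [10.4 -4.5]; 226 tool xz mm [ 3.3 -4.5]; 238 tool xz mm [-3.9 -4.3]; 250 tool xz mm [-11.3  -4.2]; 262 tool xz mm [-18.8  -4.1]; 274 tool xz mm [-26.3  -4.2]; 322 tool xz mm [-58.5  -3.7]; 334 tool xz mm [-66.3  -4.4]; 346 tool xz mm [-75.1  -4. ]; 358 tool xz mm [-83.6  -4.3]; 
 hole 256.17760617760615 154.9189189189189 [0.3716 0.0518 0.0927] tool mm [43.2  0.6 -4.3]

 field 256.5788934426229 343.49590163934425 [0.4877 0.0475 0.0927] tool mm [-72.9   0.6  -4.5]
```

```bash
python3 -m inch '-1 0 0 0 0 0 0.6;-1 0 0 0 0 0 0.62;-1 0.15 0.8 0 0 0 0;-1 0.15 0.9 0 0 0 0;-1 0 0.9 0 0 0 0;-1 0 0.9 0 0 0 0;-1 0 0.9 0 0 0 0;-1 0 0.9 0 0 0 0;-1 0 0.9 0 0 0 0;-1 0 0.9 0 0 0 0'
python3 -m inch '-1 0 0.9 0 0 0 0;-1 0 0 0 0 0 0;-1 0 0 0 0 0 0'
python3 goto.py 0.4665 0.2861 0.0046 2.89
python3 - <<'E'
from meas import *
c=camera("wrist");cv2.imwrite("pics/w8.png",c["img"])
E
```

```text
time_s: 22.15
ee_pos: [0.4592, 0.2589, 0.088]
eef_rot: [-3.14, -0.001, 2.891]
force: [0.5, 0.3, -0.2]
grip_width: 0.029
grip_force: 35.0
time_s: 22.52
ee_pos: [0.4657, 0.2836, 0.0884]
eef_rot: [-3.14, -0.001, 2.891]
force: [-0.7, 0.1, -1.3]
grip_width: 0.0293
grip_force: 35.0
pos [0.4657 0.2836 0.0884] rpy [-3.1404e+00 -1.2000e-03  2.8910e+00] t 22.525 F [-0.7  0.1 -1.3] w 0.0293
turn units [-0.007 -0.007  0.006] then shift units [-0.007  0.086  2.794] shift w/o turn [-0.01   0.09   2.794]
```

View pics/w8.png

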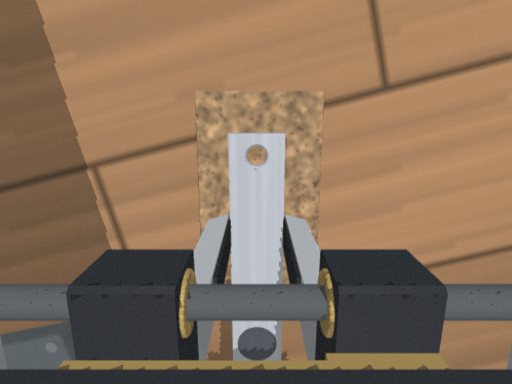

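The tag is aligned over the large mat, whose near edge runs from (196,92) to (322,92). The hole is at (257,155), so I lower it.

```bash
python3 -m inch '-1 0 0.08 0.7 0 0 0;-1 0 0 0.8 0 0 0;-1 0 0 0.7 0 0 0;-1 0 0 0.4 0 0 0;-1 0 0 0.1 0 0 0;-1 0 0 0 0 0 0;-1 0 0 0 0 0 0'
python3 goto.py 0.4665 0.2861 0.0046 2.89
```

```text
time_s: 23.45
ee_pos: [0.4671, 0.2868, 0.009]
eef_rot: [3.141, 0.001, 2.891]
force: [0.5, -0.4, -1.3]
grip_width: 0.0291
grip_force: 35.0
pos [0.4671 0.2868 0.009 ] rpy [3.1409e+00 8.0000e-04 2.8912e+00] t 23.45 F [ 0.5 -0.4 -1.3] w 0.0291
turn units [0.004 0.005 0.007] then shift units [ 0.012 -0.028  0.148] shift w/o turn [ 0.012 -0.028  0.148]
```

```bash
python3 -m inch '-1 0 0 0.07 0 0 0;-1 0 0 0.05 0 0 0;-1 0 0 0 0 0 0;-1 0 0 0 0 0 0'
python3 -m inch '-1 0 0 0.03 0 0 0;-1 0 0 0 0 0 0;-1 0 0 0 0 0 0'
```

```text
time_s: 23.95
ee_pos: [0.4668, 0.2867, 0.0052]
eef_rot: [3.141, 0.0, 2.891]
force: [-2.6, -0.5, 5.4]
grip_width: 0.029
grip_force: 35.0
time_s: 24.32
ee_pos: [0.4669, 0.2868, 0.0051]
eef_rot: [3.141, 0.0, 2.891]
force: [-7.1, -4.1, 16.8]
grip_width: 0.0294
grip_force: 35.0
```

```bash
python3 -m inch '-1 0 0 -0.03 0 0 0;-0.3 0 0 0 0 0 0;0.1 0 0 0 0 0 0;0.1 0 0 0 0 0 0;0.1 0 0 -0.3 0 0 0;0.1 0 0 -1 0 0 0;0.1 0 0 -1 0 0 0;0.1 0 0 -1 0 0 0;0.1 0 0 -1 0 0 0;0.1 0 0 -1 0 0 0'
python3 -m inch '0.1 0 0 0 0 0 0;0.1 0 0 0 0 0 0'
python3 - <<'E'
from meas import *
c=camera("wrist");cv2.imwrite("pics/w9.png",c["img"])
m=(.4859,.2811,.009);print(proj(c,m));run(c,tuple(proj(c,m)))
P=cloud(c);hsv=cv2.cvtColor(c["img"],cv2.COLOR_BGR2HSV)
for d in(-.07,-.04,0,.03):
    u,v=proj(c,(.486+d*.968,.281-d*.25,.009));print(d,P[int(v),int(u)].round(4))
E
```

```text
time_s: 25.58
ee_pos: [0.4666, 0.2866, 0.1654]
eef_rot: [3.141, 0.0, 2.891]
force: [0.5, 0.3, 1.0]
grip_width: 0.0516
grip_force: 0.0
time_s: 25.82
ee_pos: [0.4664, 0.2865, 0.1632]
eef_rot: [-3.141, -0.001, 2.891]
force: [-0.4, 0.9, -0.4]
grip_width: 0.0518
grip_force: 0.0
[255.50477874 195.53367822]
tag z 0.0092 rect (array([487.7, 282.3]), [32.0, 153.3], -0.259)
  dark centroid px 256.9177215189873 243.38291139240508 316 [0.5393 0.2689 0.006 ]
-0.07 [0.4177 0.2982 0.0086]
-0.04 [0.4465 0.2907 0.0101]
0 [0.4853 0.2807 0.0086]
0.03 [0.5134 0.2735 0.0105]
```

View pics/w9.png

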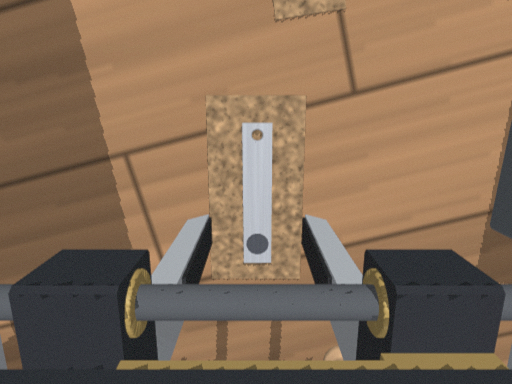

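The tag lies flat and wholly on the largest mat: the tag spans (243–272, 122–263) and the mat (207–305, 95–278). I'm handing in.

```bash
python3 -c "
from station import ticket; print(ticket.hand_in())"
```

```text
the job is handed in; nothing more can be done
None
```

The tag was pressed with the plunger taken to its stop, held there about 1 s and let spring back up, then laid flat and fully inside the large cork mat; I handed the job in at about 26 s and have no verdict back.

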